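Make up the pizza and the salad caddy

TASK

Make up the two table caddies from the seasonings on the board at the back of the cooktop. The wooden one is for pizza: yellow oil in its high-walled bay with the grey mat, the red-capped jar in the wide middle bay, the small white-capped jar in the small end bay; the blue one is for salad: the wooden pepper mill in its high-walled matted bay and the black-capped jar in the other bay. Stand each upright on the floor of its bay without dropping it or knocking any over, and leave the amber bottle and the mug where they are.

Things in the scene. Friction and masses are not known exactly. Their poses are not given: they have to be found in the camera images.
- wood_caddy: Light wood caddy, 78 (x) x 198 (y) mm, fixed. Origin: centre of underside, y along the row of bays to the bottle-bay end. Floor 9 mm above origin, walls 6 thick, bays 66 deep in x. Bay centres: bottle bay (58 long, walls 48 high, grey mat) y +64 mm; wide bay (66 long) y -4; small bay (50 long) y -68; jar bays' side walls 20 high, ends 69 high with bar. Grip across it (along x) to miss neighbours.
- blue_caddy: Blue caddy, 78 (x) x 138 (y) mm, fixed. Origin: centre of underside, y along the row of bays to the mill-bay end. Floor 9 mm above origin, walls 6 thick, bays 66 deep in x. Bay centres: mill bay (64 long, walls 48 high, grey mat) y +31 mm; jar bay (56 long, side walls 20 high) y -35 mm; ends 69 high with bar. The two caddies swap places and turn up to 17 degrees.
- oil_bottle_center (a point): Small bottle of yellow oil with a yellow cap, 40 mm across, 146 mm high; straight-sided to about 70 mm, then a shoulder; its cap, the top 19 mm, is 22 mm across; 0.14 kg; can be taken by the cap. Point on its axis, half-way up; z up; round. Stands in the row behind the caddies, any spot, on a wooden board whose top is at z = 16 mm; neighbours are 88 mm or more apart between centres.
- pepper_mill_center (a point): Turned dark wooden pepper mill with a steel nut on top, 48 mm across at the foot, 132 mm high; slightly waisted body 36 mm across 45 to 68 mm above the foot, head 46 mm across at 97 mm; 0.19 kg. Point on its axis, half-way up; z up; round. Stands in the row behind the caddies, any spot, on a wooden board whose top is at z = 16 mm; neighbours are 88 mm or more apart between centres.
- red_jar_center (a point): Spice jar with a red cap, white label with red points; 50 mm across, 110 mm high, straight-sided; 0.09 kg. Point on its axis, half-way up; z up; round. Stands in the row behind the caddies, any spot, on a wooden board whose top is at z = 16 mm; neighbours are 88 mm or more apart between centres.
- white_jar_center (a point): Small spice jar with a white cap, white and green label; 34 mm across, 89 mm high, straight-sided, the smallest; 0.09 kg. Point on its axis, half-way up; z up; round. Stands in the row behind the caddies, any spot, on a wooden board whose top is at z = 16 mm; neighbours are 88 mm or more apart between centres.
- black_jar_center (a point): Spice jar with a black cap, dark green contents and black label; 40 mm across, 128 mm high, straight-sided; 0.09 kg. Point on its axis, half-way up; z up; round. Stands in the row behind the caddies, any spot, on a wooden board whose top is at z = 16 mm; neighbours are 88 mm or more apart between centres.
- amber_bottle_center (a point): Amber-brown sauce bottle with an orange-yellow cap, 44 mm across, 198 mm high, on the wooden counter right of the range (10 mm lower than the cooktop). Bystander, not part of either kit. Point: on its axis, half-way up; z up.
- mug_center (a point): White mug, 82 mm across, 94 mm high, on the counter right of the range. Bystander. Point: on its axis, half-way up; z up.

How it is judged:
By the outcome, as a careful person would: the job done as asked, in the order asked, and still so for the second after the job is handed in, with the robot touching nothing.
It also fails if it takes over 120 s, if anything falls off the work surface, if the arm or the gripper's body presses on something with over 40 N, if the wrist force passes 120 N, or if a joint passes its speed limit or range.

ROBOT

A 6-joint arm with a two-finger parallel gripper is mounted at the origin on a cart in front of the work surface, level with it; the furniture and walls round the work are solid. World frame = base frame: x ahead of the robot, y to its left, z up, the work surface at z = 0. Lengths are in m, angles in degrees, forces in N, time in s.
With the tool pointing down it reaches from about 0.3 to 0.75 m from the base axis. Payload 8.5 kg.
Tool frame: the origin (TCP) lies on the centre line of the jaws, within the pads' length; the fingertips stand 17 mm ahead of it and the grasp point (between the pads) lies 2 mm behind it (env.tcp_to_tips is the distance from the TCP to the fingertips, in m); z points along the fingers, y is the line along which they close (so a half turn about z gives the same grasp; the last joint's range is limited). The gripper opens to 85 mm and grips with 20 to 120 N. Pads are 22 mm wide; open, the fingers measure 114 mm over their backs; the gripper's body (76 mm by 85 mm) begins 54 mm behind the grasp point. The pads swing forward as they close: fully open they stand 13 mm farther back than shut.
Start: joints at [-80.919, 21.807, 74.336, -0, 83.858, -12.336], TCP at [0.201, -0.512, 0.248] pointing down, gripper open.
Joint ranges: [-178.18, 178.18], [-50.72, 133.34], [12.68, 142.11], [-81.47, 261.47], [9.98, 163.14], [-165.26, 165.26]. Speed limits (degrees/s): [136.94, 136.94, 180, 180, 180, 180].

INTERFACE

Orientations are given as a 3x3 rotation matrix whose columns are the frame's x, y, z axes.
In Python, from rig import env gives the robot as it stands. The module is installed in compiled form; this text tells all that it offers.
- The arm moves only by the shell command python3 -m pendant 'ROWS' [FORCE]. ROWS is JSON, a list of rows, each a list of 7 numbers: the opening, from 0 (shut) to 1 (fully open), then the shift along the tool's x, y, z in m, then the turn, a rotation vector about the tool's x, y, z in rad. A call has 1 to 5 rows; each row is the pose to reach, as a shift and turn from the pose commanded when the call began, along the tool's axes at that moment; what a row does not reach only later rows make up. A row lasts 1/8 s, in which the tool goes at most 62.5 mm and 10.7 degrees, less where a joint would pass 70% of its speed; a pose out of reach is approached as far as the arm can. A call with a gripper value outside its range is refused whole. The fingers move at their own pace and stop on an object; FORCE is the grip in N (left out, the last holds). Time passes only in rows, so rows that repeat a pose let the fingers close. It gives the time, the measured TCP pose, the force, the opening and the grip force at its end, in the units of the state.
- env.observe(): the state, without advancing time (a new reading comes with each control period).
- env.get_image(name): name is "scene" or "top" or "wrist"; returns a dict with "image" (400x640x3 uint8, blue, green, red), "fx", "fy", "cx", "cy" (pixels), "pose" (4x4, takes a point from camera to world coordinates). Camera axes: x right, y up, looking along -z (the intrinsics and any distortion apply to the point x, -y, -z); pixel columns grow to the right and rows downward; lengths in m; the calibration is good to about 2 mm. A picture is of the moment at which its call begins. There is no depth.
- env.close_job(): hands the job in; it is judged then, once.
Trained networks look in the newest picture that a camera, given by its name, has taken for a name from the list of things; names that differ only in an ending like _2 or _b are one class to them, and where a whole thing is asked for, a point or a joint stands for the part that bears it (a point fixed in the world has none). Each returns a list of dicts, best first, with "conf" (0 to 1); they miss things now and then, are a little off and sometimes report something else, mostly with a low value. They report only what shows in the picture. A call takes as long as a camera call.
- env.find_in(camera, thing): "bbox" ([centre column, centre row, width, height] in pixels, round what is visible of it).
- env.trace(camera, thing): "mask" (400x640 bool, what is visible of it) and "bbox" ([centre column, centre row, width, height] in pixels, round what is visible of it).
- env.tip_of(camera, thing): "centre" ([column, row] in pixels: a listed point, or the origin of a listed thing).
The state is a dict: "time_s": time; "q": joint angles; "qvel": joint speeds; "joint_efforts": joint torques, N m; "position": TCP position; "tool_rot": TCP orientation; "ft_force": force on the tool from outside, world axes, zero at the start; "wrist_torque": the same for the moment, N m; "grip_width": finger opening in m; "gripper_force": force on a finger pad.
Only numpy, scipy, OpenCV 4.12 (cv2) and the standard library are available. Lean on these libraries where they do the work, as an engineer would, in place of code of your own. Each camera call takes 0.05 s, during which the arm holds its last target. There are 200 camera calls.

## Working session

There is one attempt and no reset: what is moved stays moved. The work goes in short steps, Python scripts to look and compute and a shell command to move; the robot and the scene stay as the last step left them, time stands still between calls to the robot, and variables do not carry over. Pictures are saved under pics/ and viewed, at most 14 in all, crops included, and the job is handed in when it is done.

```bash
mkdir -p pics; ls
python3 - <<'E'
from rig import env
import cv2
for n in ("scene","top"):
    d=env.get_image(n); cv2.imwrite(f"pics/{n}0.png",d["image"]); print(n,d["fx"],d["fy"],d["cx"],d["cy"],d["pose"].round(4).tolist(), [k for k in d])
s=env.observe(); print(s["time_s"],s["position"],s["tool_rot"],s["grip_width"],env.tcp_to_tips)
E
```

```text
pics
scene 453.8146172167285 453.8146172167285 314.2698529001451 195.86715103331784 [[0.6933, 0.347, -0.6316, -0.3882], [-0.7204, 0.3579, -0.5941, -0.8552], [0.0199, 0.8669, 0.4981, 0.795], [0.0, 0.0, 0.0, 1.0]] ['image', 'fx', 'fy', 'cx', 'cy', 'pose']
top 363.9572728140326 363.9572728140326 313.698300675597 204.94461159152 [[-0.0171, 0.9969, -0.0764, 0.4182], [-0.9998, -0.0167, 0.0061, -0.0286], [0.0048, 0.0765, 0.9971, 1.1458], [0.0, 0.0, 0.0, 1.0]] ['image', 'fx', 'fy', 'cx', 'cy', 'pose']
0.1 [ 0.20080472 -0.51176727  0.24775554] [[ 9.30931704e-01  3.65193255e-01 -2.20230409e-04]
 [ 3.65193212e-01 -9.30930790e-01  1.33513647e-03]
 [ 2.82563564e-04 -1.32334752e-03 -9.99999084e-01]] 0.08541151816634837 0.017
```

View pics/scene0.png

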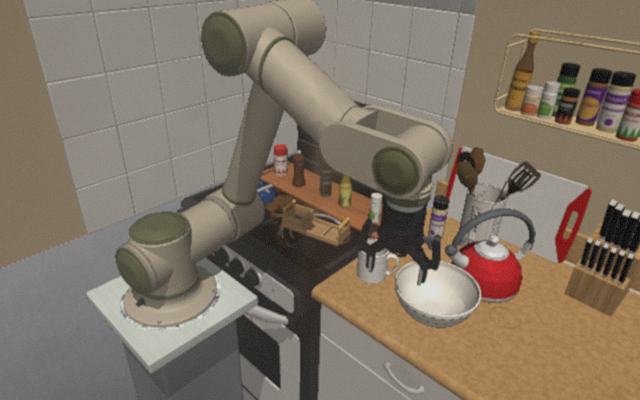

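View pics/top0.png

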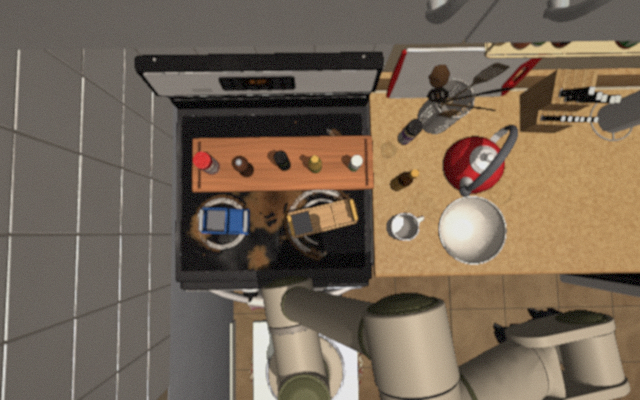

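```bash
cat > h.py <<'E'
from rig import env
import numpy as np, cv2
def ray(d,uv):
    v=np.array([(uv[0]-d["cx"])/d["fx"],-(uv[1]-d["cy"])/d["fy"],-1.0])
    P=np.asarray(d["pose"]); return P[:3,3],P[:3,:3]@v
def onz(d,uv,z):
    o,r=ray(d,uv); return o+r*(z-o[2])/r[2]
def proj(d,p):
    P=np.asarray(d["pose"]); c=P[:3,:3].T@(np.asarray(p)-P[:3,3]); return np.array([d["cx"]+d["fx"]*c[0]/-c[2],d["cy"]-d["fy"]*c[1]/-c[2]])
def tri(rays):
    A=np.zeros((3,3));b=np.zeros(3)
    for o,r in rays:
        r=r/np.linalg.norm(r);M=np.eye(3)-np.outer(r,r);A+=M;b+=M@o
    x=np.linalg.solve(A,b); return x
E
python3 - <<'E'
from h import *
H=dict(oil_bottle_center=.016+.073,pepper_mill_center=.016+.066,red_jar_center=.016+.055,white_jar_center=.016+.0445,black_jar_center=.016+.064,amber_bottle_center=.089,mug_center=.037,wood_caddy=0,blue_caddy=0)
D={n:env.get_image(n) for n in("scene","top")}
for k,z in H.items():
    for n in D:
        r=env.tip_of(n,k)
        for t in r[:2]: print(k,n,round(t["conf"],2),np.round(t["centre"],1),onz(D[n],t["centre"],z).round(4))
E
```

```text
oil_bottle_center scene 0.95 [347.  186.7] [ 0.6264 -0.0457  0.089 ]
oil_bottle_center scene 0.73 [300.4 168.6] [0.6096 0.1527 0.089 ]
oil_bottle_center top 0.68 [315.6 164.9] [ 0.617  -0.0427  0.089 ]
pepper_mill_center scene 0.67 [299.5 169.3] [0.6134 0.161  0.082 ]
pepper_mill_center top 0.8 [240.9 169.2] [0.6091 0.1778 0.082 ]
red_jar_center scene 0.57 [279.4 158.1] [0.6402 0.2951 0.071 ]
red_jar_center top 0.57 [204.9 163.7] [0.6294 0.2872 0.071 ]
white_jar_center scene 0.7 [376.7 207.7] [ 0.6298 -0.1665  0.0605]
white_jar_center top 0.63 [352.9 162.5] [ 0.6279 -0.1558  0.0605]
black_jar_center scene 0.55 [326.4 177.7] [0.6375 0.0549 0.08  ]
black_jar_center top 0.67 [280.3 161. ] [0.6321 0.0616 0.08  ]
amber_bottle_center top 0.68 [402.  180.2] [ 0.5676 -0.2951  0.089 ]
mug_center scene 0.84 [370.7 263.8] [ 0.4188 -0.3086  0.037 ]
mug_center top 0.56 [400.6 226.9] [ 0.4317 -0.2989  0.037 ]
wood_caddy scene 0.9 [314.8 229.6] [ 0.4691 -0.0543  0.    ]
wood_caddy scene 0.55 [300.1 169.3] [0.7303 0.2762 0.    ]
wood_caddy top 0.85 [317.5 217. ] [ 0.4677 -0.047   0.    ]
blue_caddy scene 0.79 [253.9 200.4] [0.4481 0.2159 0.    ]
blue_caddy top 0.85 [230.6 224.7] [0.4481 0.2264 0.    ]
blue_caddy top 0.22 [318.1 218.1] [ 0.4642 -0.0488  0.    ]
```

The overhead picture shows, left to right in the row: red jar (205,162), mill (241,165), black jar (281,160), oil (315,163) and white jar (355,162). The blue caddy is at (225,220) and the wooden one at (322,215), both with their mats on the left, the +y end. The amber bottle (404,179) and mug (404,227) are off to the right. Next I'll go in for closer wrist views.

```bash
cat >> h.py <<'E'
def go(p,yaw=90,note=""):
    "tool-frame shift/turn from now to p with tool x at yaw (deg), z down"
    from scipy.spatial.transform import Rotation as Ro
    s=env.observe(); R=np.asarray(s["tool_rot"]); a=np.radians(yaw); c,n=np.cos(a),np.sin(a)
    G=np.array([[c,n,0],[n,-c,0],[0,0,-1.]])
    d=np.asarray(p)-s["position"]; print(note,"t",s["time_s"],"shift",(R.T@d).round(4),"turn",Ro.from_matrix(R.T@G).as_rotvec().round(3),"|d|",np.linalg.norm(d).round(3))
E
python3 -c "
from h import *
go([.38,-.25,.38],90)"
```

```text
t 1.1 shift [ 0.2625 -0.1785 -0.1317] turn [-0.    -0.    -1.197] |d| 0.344
```

```bash
python3 -m pendant '[[1,0.02,-0.01,-0.06,0,0,-0.18],[1,0.08,-0.05,-0.1,0,0,-0.36],[1,0.13,-0.08,-0.13,0,0,-0.54],[1,0.17,-0.11,-0.132,0,0,-0.72],[1,0.21,-0.145,-0.132,0,0,-0.9]]'; python3 -c "
from h import *
go([.42,-.03,.38],90)"
```

```text
time_s: 1.72
position: [0.344, -0.2993, 0.3811]
tool_rot: [[0.287, 0.958, 0.001], [0.958, -0.287, -0.001], [-0.001, 0.002, -1.0]]
ft_force: [1.1, -0.7, -0.2]
grip_width: 0.0857
gripper_force: 0.0
 t 1.725 shift [ 0.2798 -0.0046  0.0008] turn [ 0.001  0.001 -0.291] |d| 0.28
```

```bash
python3 -m pendant '[[1,0.06,-0.001,0,0,0,-0.15],[1,0.12,-0.002,0,0,0,-0.29],[1,0.18,-0.003,0,0,0,-0.29],[1,0.24,-0.004,0,0,0,-0.29],[1,0.28,-0.0046,0,0,0,-0.29]]'
python3 - <<'E'
from h import *
d=env.get_image("wrist"); cv2.imwrite("pics/w1.png",d["image"]); print(d["fx"],d["cx"],d["cy"],np.round(d["pose"],4).tolist())
go([.42,.2,.38],90)
E
```

```text
time_s: 2.35
position: [0.4208, -0.0293, 0.3806]
tool_rot: [[0.005, 1.0, 0.001], [1.0, -0.005, -0.0], [-0.0, 0.001, -1.0]]
ft_force: [-0.4, -0.9, -0.6]
grip_width: 0.0853
gripper_force: 0.0
302.35806626593654 321.4023490278733 200.10737382747394 [[1.0, 0.0056, 0.002, 0.422], [-0.0059, 0.9473, 0.3202, 0.0544], [-0.0001, -0.3203, 0.9473, 0.5056], [0.0, 0.0, 0.0, 1.0]]
 t 2.4 shift [ 0.2266 -0.0019  0.001 ] turn [ 0.001 -0.002 -0.003] |d| 0.227
```

View pics/w1.png

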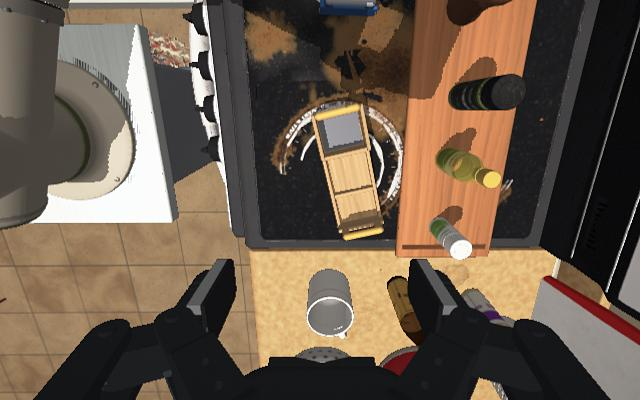

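The wrist picture shows the wooden caddy tilted, with its bars at (340,108) and (362,235) and its mat at (343,133). The white jar cap is at (460,247), the oil cap at (487,179) and the black cap at (508,90). The mug and amber bottle are clear to the right.

```bash
cat > m.py <<'E'
from h import *
import pickle,sys,os
N=["oil_bottle_center","pepper_mill_center","red_jar_center","white_jar_center","black_jar_center","wood_caddy","blue_caddy"]
H=[.089,.082,.071,.0605,.08,0,0]
d=env.get_image("wrist"); tag=sys.argv[1]; cv2.imwrite(f"pics/{tag}.png",d["image"])
f="det.pkl"; L=pickle.load(open(f,"rb")) if os.path.exists(f) else []
for k,z in zip(N,H):
    for t in env.tip_of("wrist",k)[:2]:
        if t["conf"]>.3:
            L.append((tag,k,t["conf"],t["centre"],{q:d[q] for q in("fx","fy","cx","cy","pose")})); print(k,round(t["conf"],2),np.round(t["centre"],1),onz(d,t["centre"],z).round(4))
for k in N[5:]:
    for t in env.trace("wrist",k)[:1]: print(k,"mask",t["conf"],t["bbox"]); np.save(f"mask_{tag}_{k}.npy",t["mask"])
pickle.dump(L,open(f,"wb"))
E
python3 m.py w1
python3 -m pendant '[[1,0.06,-0.0005,0,0,0,0],[1,0.12,-0.001,0,0,0,0],[1,0.18,-0.002,0,0,0,0],[1,0.226,-0.002,0,0,0,0],[1,0.226,-0.002,0,0,0,0]]'; python3 m.py w2
```

```text
oil_bottle_center 0.61 [465.5 165.8] [ 0.6239 -0.0332  0.089 ]
white_jar_center 0.81 [448.2 238.7] [ 0.6274 -0.1596  0.0605]
black_jar_center 0.9 [478.9  96.7] [0.6322 0.0584 0.08  ]
wood_caddy 0.87 [348.  168.6] [ 0.4673 -0.0566  0.    ]
wood_caddy mask 0.79 [347.3, 176.4, 64.4, 136.8]
blue_caddy mask 0.59 [346.6, 9.1, 58.1, 18.2]
time_s: 3.52
position: [0.42, 0.1963, 0.3801]
tool_rot: [[0.003, 1.0, -0.0], [1.0, -0.003, 0.0], [0.0, -0.0, -1.0]]
ft_force: [-0.6, -0.0, 0.8]
grip_width: 0.0851
gripper_force: 0.0
pepper_mill_center 0.96 [460.7 176.4] [0.6205 0.1724 0.082 ]
red_jar_center 0.87 [481.2  96.8] [0.6376 0.2807 0.071 ]
white_jar_center 0.61 [430.4 343.5] [ 0.6203 -0.1503  0.0605]
black_jar_center 0.72 [457.1 246.7] [0.632  0.0588 0.08  ]
wood_caddy 0.66 [347.8 281.2] [ 0.4704 -0.0567  0.    ]
wood_caddy 0.59 [460.  175.6] [0.6577 0.153  0.    ]
blue_caddy 0.58 [346.2 128.5] [0.4608 0.2327 0.    ]
wood_caddy mask 0.68 [347.1, 295.4, 63.7, 113.4]
blue_caddy mask 0.56 [348.5, 128.8, 58.0, 105.5]
```

View pics/w2.png

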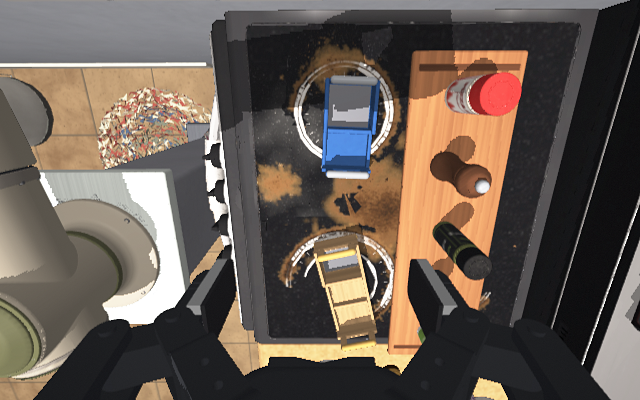

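The second view shows the blue caddy at (348,127) with its mat at the top, so +y. Red cap (500,93), mill (470,180) and black cap (475,262) are all standing clear. I'll fit silhouettes of the known shapes to the network masks.

```bash
cat > fit.py <<'E'
from h import *
from scipy.optimize import minimize
PROF=dict(red_jar_center=[(.025,0),(.025,.110)],white_jar_center=[(.017,0),(.017,.089)],black_jar_center=[(.02,0),(.02,.128)],
 oil_bottle_center=[(.02,0),(.02,.07),(.011,.1),(.011,.146)],pepper_mill_center=[(.024,0),(.018,.045),(.018,.068),(.023,.097),(.008,.132)])
def box(x0,x1,y0,y1,z0,z1): return np.array([[x,y,z] for x in(x0,x1) for y in(y0,y1) for z in(z0,z1)])
def caddy(L,yw,hi): # yw: dividing wall outer y
    return [box(-.039,.039,-L,L,0,.020),box(-.039,.039,yw,L,0,.048),box(-.039,.039,L-.006,L,0,.069),box(-.039,.039,-L,-L+.006,0,.069)]
PARTS=dict(wood_caddy=caddy(.099,.029,1),blue_caddy=caddy(.069,-.007,1))
t=np.linspace(0,2*np.pi,24)
for k,p in PROF.items():
    ring=lambda r,z:np.c_[r*np.cos(t),r*np.sin(t),0*t+z]
    PARTS[k]=[np.r_[ring(*a),ring(*b)] for a,b in zip(p,p[1:])]
def render(d,k,x,z0):
    im=np.zeros((400,640),np.uint8); a=np.radians(x[2] if len(x)>2 else 0); R=np.array([[np.cos(a),-np.sin(a),0],[np.sin(a),np.cos(a),0],[0,0,1]])
    P=np.asarray(d["pose"])
    big=np.zeros((1600,2560),np.uint8)
    for b in PARTS[k]:
        w=b@R.T+[x[0],x[1],z0]; c=(w-P[:3,3])@P[:3,:3]
        uv=np.c_[d["cx"]+d["fx"]*c[:,0]/-c[:,2],d["cy"]-d["fy"]*c[:,1]/-c[:,2]]
        cv2.fillConvexPoly(big,cv2.convexHull(np.round((uv+.5)*4*16).astype(np.int32)),255,shift=4)
    return cv2.resize(big,(640,400),interpolation=cv2.INTER_AREA)/255.
def fit(k,views,x0,z0=.016):
    def cost(x):
        s=0
        for d,m in views:
            r=render(d,k,x,z0); s+=1-np.minimum(r,m).sum()/np.maximum(r,m).sum()
        return s/len(views)
    x0=np.array(x0,float); S=[x0]+[x0+np.eye(len(x0))[i]*(.012 if i<2 else 6) for i in range(len(x0))]
    o=minimize(cost,x0,method="Nelder-Mead",options=dict(initial_simplex=S,xatol=2e-4,fatol=1e-4,maxiter=90)); return o.x,o.fun
E
cat > f1.py <<'E'
from fit import *; import pickle
L=pickle.load(open("det.pkl","rb")); V={l[0]:l[4] for l in L}
for k,x0,vs in (("wood_caddy",[.466,-.052,10],("w1","w2")),("wood_caddy",[.466,-.052,10],("w1",)),("blue_caddy",[.455,.23,-4],("w2",))):
    x,c=fit(k,[(V[v],np.load(f"mask_{v}_{k}.npy").astype(float)) for v in vs],x0,0); print(k,vs,x.round(4),round(c,3))
d=env.get_image("wrist"); e=env.get_image("top")
for k,x0 in (("pepper_mill_center",[.618,.172]),("red_jar_center",[.635,.282]),("black_jar_center",[.632,.059]),("oil_bottle_center",[.625,-.035]),("white_jar_center",[.628,-.157])):
    A=env.trace("top",k); B=env.trace("wrist",k) 
    for nm,D,M in(("top",e,A),("wrist",d,B)):
        for m in M[:1]:
            x,c=fit(k,[(D,m["mask"].astype(float))],x0); print(k,nm,round(m["conf"],2),x.round(4),round(c,3))
k="wood_caddy"
for k,x0 in((k,[.466,-.052,10]),("blue_caddy",[.455,.23,-4])):
    for m in env.trace("top",k)[:1]: x,c=fit(k,[(e,m["mask"].astype(float))],x0,0); print(k,"top",x.round(4),round(c,3))
E
python3 f1.py
```

```text
wood_caddy ('w1', 'w2') [ 0.4653 -0.0588 13.1362] 0.068
wood_caddy ('w1',) [ 0.4651 -0.0587 12.985 ] 0.049
blue_caddy ('w2',) [ 0.4616  0.2381 -2.6387] 0.043
pepper_mill_center top 0.86 [0.6213 0.1753] 0.058
pepper_mill_center wrist 0.63 [0.6222 0.1735] 0.065
red_jar_center top 0.95 [0.6325 0.2831] 0.083
red_jar_center wrist 0.74 [0.6316 0.2827] 0.043
black_jar_center top 0.73 [0.6333 0.0571] 0.113
black_jar_center wrist 0.58 [0.6322 0.0596] 0.087
oil_bottle_center top 0.62 [ 0.6257 -0.0413] 0.139
oil_bottle_center wrist 0.58 [ 0.625 -0.035] 1.0
white_jar_center top 0.62 [ 0.6259 -0.1596] 0.07
wood_caddy top [ 0.4655 -0.0576 13.1384] 0.04
blue_caddy top [ 0.4603  0.2245 -3.0748] 0.231
```

```bash
python3 -c "
from h import *
go([.61,-.03,.32],90)"
python3 -m pendant '[[1,-0.046,0.04,0.01,0,0,0],[1,-0.092,0.08,0.02,0,0,0],[1,-0.138,0.12,0.04,0,0,0],[1,-0.184,0.16,0.05,0,0,0],[1,-0.226,0.19,0.06,0,0,0]]'
cat > o.py <<'E'
from fit import *; import sys
k=sys.argv[1]; x0=[float(a) for a in sys.argv[2:4]]
z0=float(sys.argv[4]) if len(sys.argv)>4 else .016
d=env.get_image("wrist")
for m in env.trace("wrist",k)[:2]:
    x,c=fit(k,[(d,m["mask"].astype(float))],x0+([0] if "caddy" in k else []),z0); print(k,round(m["conf"],2),m["bbox"],x.round(4),round(c,3))
E
python3 o.py oil_bottle_center .625 -.04; python3 o.py white_jar_center .626 -.16;python3 o.py wood_caddy .465 -.058 0; python3 -c "
from h import *
cv2.imwrite('pics/w3.png',env.get_image('wrist')['image']);go([.625,-.039,.2],90)"
```

```text
t 4.725 shift [-0.223   0.1913  0.0603] turn [ 0.    -0.    -0.007] |d| 0.3
time_s: 5.35
position: [0.6099, -0.0349, 0.3194]
tool_rot: [[0.007, 1.0, -0.001], [1.0, -0.007, 0.0], [0.0, -0.001, -1.0]]
ft_force: [-0.2, 0.7, 0.1]
grip_width: 0.0852
gripper_force: 0.0
oil_bottle_center 0.65 [334.0, 173.8, 35.7, 51.4] [ 0.624  -0.0399] 0.121
white_jar_center 0.64 [335.1, 254.9, 29.0, 51.2] [ 0.6268 -0.1589] 0.072
white_jar_center 0.17 [345.3, 85.0, 37.0, 50.4] [ 0.626 -0.16 ] 1.0
wood_caddy 0.62 [213.9, 181.6, 107.8, 154.5] [ 0.4654 -0.0572 13.1044] 0.054
wood_caddy 0.35 [330.9, 7.8, 30.2, 11.6] [ 0.465 -0.058  0.   ] 1.0
 t 5.7 shift [-0.007   0.0166  0.1211] turn [ 0.001  0.    -0.006] |d| 0.122
```

View pics/w3.png

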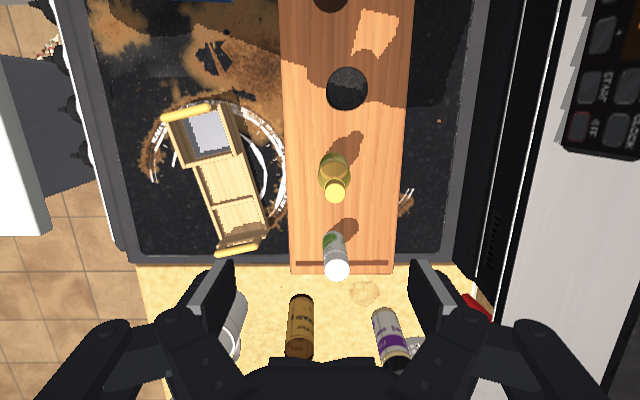

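The oil cap is at (335,190), just beyond the fingers' midline; the white cap is at (337,270). The fits agree across views. I'll check the cap point and descend above it.

```bash
python3 -c "
from h import *
d=env.get_image('wrist')
print(onz(d,(335,192),.162),onz(d,(334,187),.152),onz(d,(337,271),.105))"
python3 -m pendant '[[0.7,-0.004,0.007,0.03,0,0,-0.006],[0.6,-0.005,0.0145,0.08,0,0,-0.006],[0.55,-0.005,0.0145,0.12,0,0,-0.006],[0.55,-0.005,0.0145,0.12,0,0,-0.006]]'
python3 -c "
from h import *
d=env.get_image('wrist');cv2.imwrite('pics/w4.png',d['image'])
go([.6242,-.0395,.150],90)"
```

```text
[ 0.62237847 -0.03593099  0.162     ] [ 0.62177694 -0.03371834  0.152     ] [ 0.62841352 -0.16045467  0.105     ]
time_s: 6.25
position: [0.6219, -0.0371, 0.1985]
tool_rot: [[-0.0, 1.0, -0.005], [1.0, 0.0, 0.001], [0.001, -0.005, -1.0]]
ft_force: [1.1, 0.6, 0.6]
grip_width: 0.0471
gripper_force: 0.0
 t 6.3 shift [-0.0021  0.0012  0.051 ] turn [-0. -0. -0.] |d| 0.051
```

View pics/w4.png

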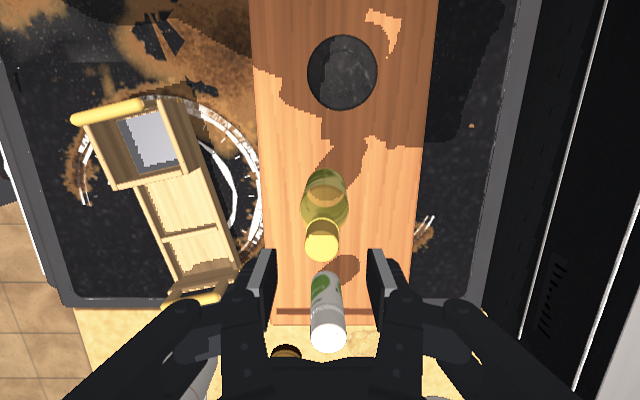

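The cap at (322,240) is centred between the fingers, whose midline is about column 320. Next: measure the cap, then descend and grip it.

```bash
python3 -c "
from h import *
d=env.get_image('wrist')
print(onz(d,(322,246),.162)); print(proj(d,[.6235,-.037,.162]),proj(d,[.6235,-.0395,.016]))"
python3 -m pendant '[[0.55,-0.001,0.001,0.03,0,0,0],[0.55,-0.001,0.001,0.0485,0,0,0],[0.55,-0.001,0.001,0.0485,0,0,0]]' 30
python3 -m pendant '[[0.2,0,0,0,0,0,0],[0.1,0,0,0,0,0,0],[0,0,0,0,0,0,0],[0,0,0,0,0,0,0],[0,0,0,0,0,0,0]]' 30
python3 -c "
from h import *
d=env.get_image('wrist');cv2.imwrite('pics/w5.png',d['image'][100:])
go([.6242,-.0395,.20],90)"
```

```text
[ 0.62403447 -0.03836145  0.162     ]
[321.11231629 243.96779422] [321.40591536 183.21046488]
time_s: 6.72
position: [0.6245, -0.039, 0.1531]
tool_rot: [[0.001, 1.0, 0.001], [1.0, -0.001, -0.0], [-0.0, 0.001, -1.0]]
ft_force: [-0.3, 0.6, -0.1]
grip_width: 0.047
gripper_force: 0.0
time_s: 7.35
position: [0.6249, -0.0392, 0.1539]
tool_rot: [[0.001, 1.0, 0.004], [1.0, -0.001, -0.001], [-0.001, 0.004, -1.0]]
ft_force: [-1.0, 1.1, 6.4]
grip_width: 0.0194
gripper_force: 29.4
 t 7.4 shift [-0.0003 -0.0005 -0.0461] turn [ 0.004  0.001 -0.001] |d| 0.046
```

View pics/w5.png

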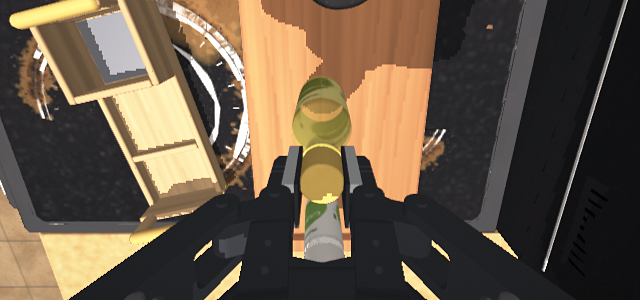

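```bash
python3 -m pendant '[[0,0,0,-0.01,0,0,0],[0,0,0,-0.03,0,0,0],[0,0,0,-0.055,0,0,0],[0,0,0,-0.08,0,0,0],[0,0,0,-0.1,0,0,0]]' 45
python3 -m pendant '[[0,0.004,-0.015,0,0,0,-0.05],[0,0.01,-0.045,0,0,0,-0.1],[0,0.018,-0.08,0,0,0,-0.15],[0,0.027,-0.115,0,0,0,-0.2],[0,0.034,-0.14,0,0,0,-0.229]]'
python3 -c "
from h import *
d=env.get_image('wrist');cv2.imwrite('pics/w6.png',d['image'][60:])
go([.4508,.0043,.147],103.1)"
```

```text
time_s: 8.02
position: [0.6241, -0.0391, 0.2535]
tool_rot: [[0.001, 1.0, 0.001], [1.0, -0.001, -0.0], [-0.0, 0.001, -1.0]]
ft_force: [-0.1, 0.1, -1.9]
grip_width: 0.0192
gripper_force: 44.1
time_s: 8.65
position: [0.4827, -0.0046, 0.2525]
tool_rot: [[-0.227, 0.974, 0.0], [0.974, 0.227, -0.0], [-0.0, 0.0, -1.0]]
ft_force: [-0.4, -0.3, -0.8]
grip_width: 0.019
gripper_force: 44.2
 t 8.7 shift [ 0.0144 -0.0269  0.1056] turn [-0.001 -0.001  0.002] |d| 0.11
```

View pics/w6.png

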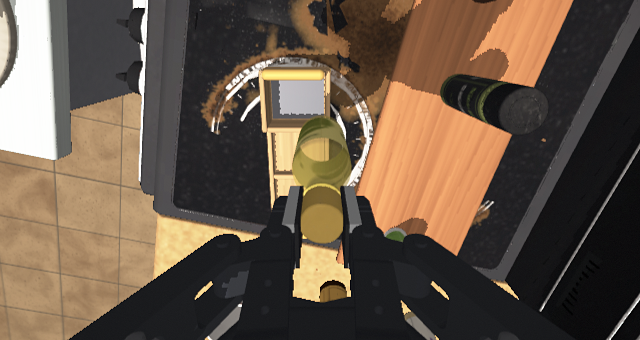

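The bottle hangs straight in the jaws and the caddy is aligned with the tool, with its mat at (298,155 in the crop). Now over the bay and down in stages.

```bash
python3 -m pendant '[[0,0.007,-0.013,0,0,0,0],[0,0.0144,-0.027,0,0,0,0],[0,0.0144,-0.027,0.03,0,0,0],[0,0.0144,-0.027,0.06,0,0,0],[0,0.0144,-0.027,0.07,0,0,0]]'
python3 -m pendant '[[0,0,0,0.01,0,0,0],[0,0,0,0.018,0,0,0],[0,0,0,0.025,0,0,0],[0,0,0,0.025,0,0,0]]'
python3 -c "
from h import *
go([.4508,.0043,.147],103.1)"
```

```text
time_s: 9.32
position: [0.4538, 0.0031, 0.1807]
tool_rot: [[-0.226, 0.974, -0.003], [0.974, 0.226, 0.001], [0.001, -0.002, -1.0]]
ft_force: [0.6, -0.3, 0.1]
grip_width: 0.019
gripper_force: 44.3
time_s: 9.82
position: [0.4545, 0.003, 0.1566]
tool_rot: [[-0.226, 0.974, -0.001], [0.974, 0.226, 0.0], [0.0, -0.0, -1.0]]
ft_force: [0.0, 0.8, -1.6]
grip_width: 0.0187
gripper_force: 44.3
 t 9.825 shift [ 0.0022 -0.0033  0.0096] turn [-0.    -0.    -0.001] |d| 0.01
```

```bash
python3 -m pendant '[[0,0.002,-0.003,0.002,0,0,0],[0,0.002,-0.003,0.005,0,0,0],[0,0.002,-0.003,0.005,0,0,0]]'
for i in 1; do python3 -m pendant '[[0,0,0,0.002,0,0,0],[0,0,0,0.002,0,0,0]]'; python3 -m pendant '[[0,0,0,0.001,0,0,0],[0,0,0,0.0015,0,0,0]]'; done
python3 -c "
from h import *
d=env.get_image('wrist');cv2.imwrite('pics/w7.png',d['image'])
go([.4508,.0043,.147],103.1)"
```

```text
time_s: 10.2
position: [0.4512, 0.0042, 0.1517]
tool_rot: [[-0.226, 0.974, -0.0], [0.974, 0.226, 0.0], [0.0, -0.0, -1.0]]
ft_force: [-0.1, 0.2, -2.7]
grip_width: 0.0195
gripper_force: 44.3
time_s: 10.45
position: [0.4512, 0.0042, 0.1497]
tool_rot: [[-0.226, 0.974, -0.0], [0.974, 0.226, 0.0], [0.0, -0.0, -1.0]]
ft_force: [0.1, 0.6, -1.3]
grip_width: 0.0193
gripper_force: 44.3
time_s: 10.7
position: [0.4512, 0.0042, 0.1483]
tool_rot: [[-0.226, 0.974, -0.0], [0.974, 0.226, -0.0], [0.0, -0.0, -1.0]]
ft_force: [-0.9, -0.1, -1.2]
grip_width: 0.0189
gripper_force: 44.3
 t 10.75 shift [ 0.0002 -0.0004  0.0012] turn [-0.    -0.    -0.001] |d| 0.001
```

View pics/w7.png

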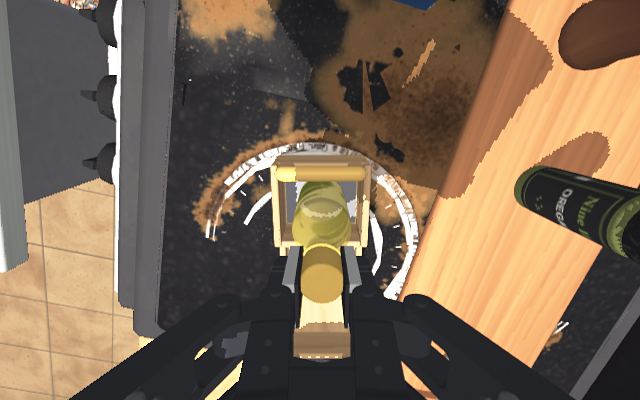

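The bottle is inside the matted bay, centred across it. I'll keep lowering in 1 mm steps until contact.

```bash
python3 -m pendant '[[0,0,0,0.001,0,0,0],[0,0,0,0.001,0,0,0]]' | grep -E "pos|ft"; python3 -m pendant '[[0,0,0,0.001,0,0,0],[0,0,0,0.001,0,0,0]]'| grep -E "pos|ft"; python3 -m pendant '[[0,0,0,0.001,0,0,0],[0,0,0,0.001,0,0,0]]'| grep -E "pos|ft"
```

```text
position: [0.4512, 0.0042, 0.1472]
ft_force: [0.2, -0.1, -0.8]
position: [0.4515, 0.0042, 0.147]
ft_force: [-1.9, 0.1, 6.0]
position: [0.4519, 0.0041, 0.1469]
ft_force: [-4.0, -0.6, 15.6]
```

```bash
python3 -m pendant '[[0,0,0,-0.0015,0,0,0],[0.3,0,0,-0.0015,0,0,0],[0.5,0,0,-0.0015,0,0,0],[0.55,0,0,-0.0015,0,0,0]]'
python3 -m pendant '[[0.55,0,0,-0.01,0,0,0],[0.55,0,0,-0.03,0,0,0],[0.7,0,0,-0.07,0,0,0],[0.9,0,0,-0.12,0,0,0]]'
python3 o.py oil_bottle_center .4508 .0043 .009
python3 -c "
from h import *
go([.632,.25,.27],90)"
```

```text
time_s: 12.0
position: [0.4512, 0.0042, 0.1467]
tool_rot: [[-0.226, 0.974, -0.0], [0.974, 0.226, 0.0], [0.0, -0.0, -1.0]]
ft_force: [1.2, 0.4, -0.7]
grip_width: 0.0471
gripper_force: 0.0
time_s: 12.5
position: [0.4508, 0.0043, 0.2683]
tool_rot: [[-0.226, 0.974, -0.001], [0.974, 0.226, 0.0], [0.001, -0.001, -1.0]]
ft_force: [0.4, -0.2, -0.2]
grip_width: 0.0756
gripper_force: 0.0
oil_bottle_center 0.82 [319.9, 181.7, 38.7, 55.7] [0.4507 0.0042] 0.132
 t 12.6 shift [0.1992 0.2302 0.0032] turn [0.009 0.004 0.228] |d| 0.304
```

```bash
python3 -m pendant '[[1,0.035,0.045,0,0,0,0.06],[1,0.075,0.09,0,0,0,0.12],[1,0.115,0.135,0,0,0,0.18],[1,0.155,0.18,0,0,0,0.228],[1,0.199,0.23,0,0,0,0.228]]'
python3 -m pendant '[[1,0.015,0,0,0,0,0],[1,0.015,0,0,0,0,0]]' |grep pos
python3 o.py red_jar_center .632 .283; python3 o.py blue_caddy .4616 .2381 0
python3 -c "
from h import *
go([.632,.283,.16],90)"
```

```text
time_s: 13.22
position: [0.6287, 0.2484, 0.2666]
tool_rot: [[0.001, 1.0, -0.0], [1.0, -0.001, -0.0], [-0.0, -0.0, -1.0]]
ft_force: [0.9, -1.0, 0.1]
grip_width: 0.0856
gripper_force: 0.0
position: [0.6274, 0.2622, 0.2663]
red_jar_center 0.82 [331.2, 164.8, 53.4, 64.1] [0.6329 0.284 ] 0.034
blue_caddy 0.69 [183.3, 191.1, 86.2, 120.9] [ 0.4618  0.2367 -1.6581] 0.088
 t 13.675 shift [0.0227 0.0042 0.1077] turn [ 0.001  0.    -0.001] |d| 0.11
```

```bash
python3 -m pendant '[[1,0.012,0.003,0.03,0,0,0],[1,0.022,0.005,0.07,0,0,0],[1,0.022,0.005,0.11,0,0,0],[1,0.022,0.005,0.11,0,0,0]]'
python3 -c "
from h import *
d=env.get_image('wrist');cv2.imwrite('pics/w8.png',d['image'])
go([.6327,.2837,.089],90)"
```

```text
time_s: 14.18
position: [0.6317, 0.2825, 0.1545]
tool_rot: [[0.001, 1.0, -0.006], [1.0, -0.001, -0.002], [-0.002, -0.006, -1.0]]
ft_force: [-0.5, -0.2, 1.3]
grip_width: 0.0852
gripper_force: 0.0
 t 14.225 shift [ 0.0009 -0.0001  0.0683] turn [-0.001  0.    -0.001] |d| 0.068
```

View pics/w8.png

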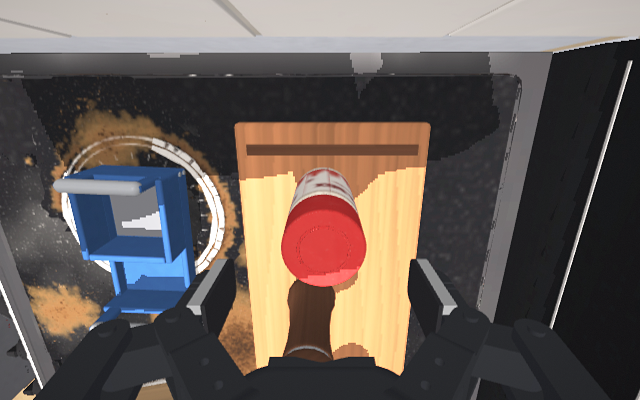

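The red cap at (324,240) is centred between the open jaws, with the fingers clear of the blue caddy. Lower, then grip.

```bash
python3 -m pendant '[[1,0.001,0,0.03,0,0,0],[1,0.001,0,0.06,0,0,0],[1,0.001,0,0.067,0,0,0],[1,0.001,0,0.067,0,0,0]]' 30 | grep -E "pos|ft"
python3 -m pendant '[[0.5,0,0,0,0,0,0],[0.3,0,0,0,0,0,0],[0.3,0,0,0,0,0,0],[0.3,0,0,0,0,0,0],[0.3,0,0,0,0,0,0]]' 30
python3 -m pendant '[[0.3,0,0,-0.01,0,0,0],[0.3,0,0,-0.04,0,0,0],[0.3,0,0,-0.09,0,0,0],[0.3,0,0,-0.13,0,0,0],[0.3,0,0,-0.16,0,0,0]]' 45
python3 -c "
from h import *
go([.5,.1,.25],103.1);go([.4662,-.0619,.2],103.1)"
```

```text
position: [0.6337, 0.2846, 0.0918]
ft_force: [-0.5, -0.0, -0.1]
time_s: 15.35
position: [0.6331, 0.2849, 0.0912]
tool_rot: [[-0.0, 1.0, 0.001], [1.0, 0.0, 0.0], [0.0, 0.001, -1.0]]
ft_force: [-2.7, 0.2, 5.6]
grip_width: 0.0488
gripper_force: 30.5
time_s: 15.98
position: [0.633, 0.2848, 0.2524]
tool_rot: [[-0.0, 1.0, 0.002], [1.0, 0.0, 0.001], [0.001, 0.002, -1.0]]
ft_force: [0.2, 0.7, -0.3]
grip_width: 0.0482
gripper_force: 46.7
 t 15.975 shift [-0.1848 -0.133   0.002 ] turn [ 0.002 -0.    -0.229] |d| 0.228
 t 15.975 shift [-0.3467 -0.1669  0.0518] turn [ 0.002 -0.    -0.229] |d| 0.388
```

```bash
python3 -m pendant '[[0.3,-0.02,-0.03,0,0,0,0],[0.3,-0.06,-0.07,0,0,0,-0.05],[0.3,-0.1,-0.1,0,0,0,-0.1],[0.3,-0.145,-0.12,0,0,0,-0.15],[0.3,-0.19,-0.135,0,0,0,-0.2]]' | grep -E "pos|ft"
python3 -c "
from h import *
go([.4662,-.0619,.25],103.1)"
```

```text
position: [0.4969, 0.0936, 0.2505]
ft_force: [0.7, -0.5, -1.4]
 t 16.6 shift [-0.1461 -0.0613  0.0005] turn [ 0.001  0.    -0.026] |d| 0.158
```

```bash
python3 -m pendant '[[0.3,-0.04,0,-0.01,0,0,-0.026],[0.3,-0.09,0,-0.01,0,0,-0.026],[0.3,-0.135,-0.015,-0.01,0,0,-0.026],[0.3,-0.146,-0.045,0,0,0,-0.026],[0.3,-0.146,-0.061,0,0,0,-0.026]]' | grep -E "pos|ft"
python3 -m pendant '[[0.3,0,0,0,0,0,0]]' | grep -E "pos|ft"
python3 -c "
from h import *
go([.4662,-.0619,.084],103.1)
d=env.get_image('wrist');cv2.imwrite('pics/w9.png',d['image'])"
```

```text
position: [0.466, -0.0615, 0.2496]
ft_force: [-0.3, 0.0, -0.7]
position: [0.4667, -0.0607, 0.2504]
ft_force: [-0.5, 0.6, -1.3]
 t 17.35 shift [-0.001  -0.0009  0.1664] turn [ 0.001  0.    -0.004] |d| 0.166
```

View pics/w9.png

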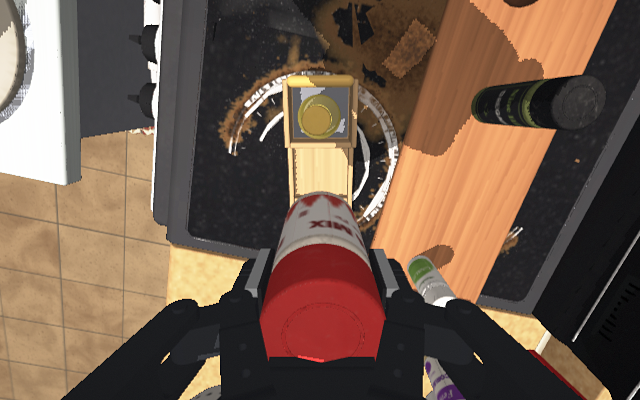

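The oil stands in its bay at (320,115). The red jar is held straight in line with the caddy, over the middle bay. Lower it.

```bash
python3 -m pendant '[[0.3,0,-0.001,0.03,0,0,-0.004],[0.3,0,-0.001,0.07,0,0,-0.004],[0.3,0,-0.001,0.11,0,0,-0.004],[0.3,0,-0.001,0.14,0,0,-0.004],[0.3,0,-0.001,0.15,0,0,-0.004]]' | grep -E "pos|ft"
python3 -m pendant '[[0.3,0,0,0.003,0,0,0],[0.3,0,0,0.007,0,0,0],[0.3,0,0,0.01,0,0,0],[0.3,0,0,0.011,0,0,0]]' | grep -E "pos|ft"
python3 -m pendant '[[0.3,0,0,0.002,0,0,0],[0.3,0,0,0.002,0,0,0]]'| grep -E "pos|ft"
python3 -c "
from h import *
go([.4662,-.0619,.084],103.1)"
```

```text
position: [0.4664, -0.0603, 0.0986]
ft_force: [0.2, 1.1, 0.1]
position: [0.4663, -0.0607, 0.089]
ft_force: [-0.3, 0.1, -1.8]
position: [0.4662, -0.0607, 0.0868]
ft_force: [-0.0, -0.6, -1.3]
 t 18.775 shift [-0.0012 -0.0002  0.0028] turn [-0.    -0.     0.001] |d| 0.003
```

```bash
for i in 1; do python3 -m pendant '[[0.3,0,0,0.0015,0,0,0],[0.3,0,0,0.0015,0,0,0]]'| grep -E "pos|ft"; python3 -m pendant '[[0.3,0,0,0.001,0,0,0],[0.3,0,0,0.001,0,0,0]]'| grep -E "pos|ft";python3 -m pendant '[[0.3,0,0,0.001,0,0,0],[0.3,0,0,0.001,0,0,0]]'| grep -E "pos|ft"; done
```

```text
position: [0.4661, -0.0607, 0.0852]
ft_force: [0.2, -0.0, -1.5]
position: [0.4662, -0.0607, 0.0843]
ft_force: [-0.4, -0.2, -0.5]
position: [0.4662, -0.0608, 0.0842]
ft_force: [-1.9, 0.2, 9.8]
```

```bash
python3 -m pendant '[[0.3,0,0,-0.001,0,0,0],[0.6,0,0,-0.001,0,0,0],[0.8,0,0,-0.001,0,0,0],[0.8,0,0,-0.001,0,0,0]]' |grep -E "pos|ft|wid"
python3 -m pendant '[[0.8,0,0,-0.01,0,0,0],[0.8,0,0,-0.04,0,0,0],[0.8,0,0,-0.09,0,0,0],[0.8,0,0,-0.14,0,0,0],[0.8,0,0,-0.16,0,0,0]]' |grep -E "pos|ft|wid"
python3 o.py red_jar_center .4662 -.0619 .009
python3 -c "
from h import *
go([.6268,-.1592,.2],90)"
```

```text
position: [0.4662, -0.0607, 0.0842]
ft_force: [0.6, -0.4, -0.3]
grip_width: 0.0684
position: [0.4666, -0.0608, 0.2478]
ft_force: [-0.0, 0.9, -0.9]
grip_width: 0.0685
red_jar_center 0.57 [321.5, 185.9, 53.4, 71.8] [ 0.4658 -0.0613] 0.056
 t 20.75 shift [-0.1321  0.1332  0.0479] turn [0.005 0.003 0.23 ] |d| 0.194
```

```bash
python3 -m pendant '[[0.8,-0.025,0.03,0,0,0,0.06],[0.8,-0.06,0.065,0,0,0,0.12],[0.8,-0.1,0.1,0,0,0,0.18],[0.8,-0.13,0.13,0.02,0,0,0.23],[0.8,-0.132,0.133,0.04,0,0,0.23]]' |grep -E "pos|ft"
python3 -m pendant '[[0.8,0,0,0,0,0,0]]' |grep -E "pos|ft|wid"
python3 o.py white_jar_center .6268 -.1592
python3 -c "
from h import *
go([.6268,-.1592,.076],90)"
```

```text
position: [0.6268, -0.1603, 0.2011]
ft_force: [-0.4, -0.2, -0.0]
position: [0.625, -0.1587, 0.2014]
ft_force: [0.1, 0.6, 1.0]
grip_width: 0.0686
white_jar_center 0.71 [324.6, 199.8, 43.7, 63.2] [ 0.6275 -0.1595] 0.045
 t 21.6 shift [-0.0006  0.0013  0.1285] turn [-0. -0.  0.] |d| 0.128
```

```bash
python3 -m pendant '[[0.8,0,0.001,0.04,0,0,0],[0.8,0,0.0015,0.08,0,0,0],[0.8,0,0.0015,0.11,0,0,0],[0.8,0,0.0015,0.127,0,0,0],[0.8,0,0.0015,0.127,0,0,0]]' 30 | grep -E "pos|ft"
python3 -m pendant '[[0.5,0,0,0,0,0,0],[0.3,0,0,0,0,0,0],[0.15,0,0,0,0,0,0],[0.15,0,0,0,0,0,0],[0.15,0,0,0,0,0,0]]' 30
python3 -m pendant '[[0.15,0,0,-0.01,0,0,0],[0.15,0,0,-0.04,0,0,0],[0.15,0,0,-0.09,0,0,0],[0.15,0,0,-0.12,0,0,0],[0.15,0,0,-0.12,0,0,0]]' 45
python3 -c "
from h import *
go([.4807,-.1242,.19],103.1)"
```

```text
position: [0.6271, -0.1587, 0.0774]
ft_force: [0.7, -0.2, 0.4]
time_s: 22.85
position: [0.6275, -0.1591, 0.0787]
tool_rot: [[-0.0, 1.0, 0.001], [1.0, 0.0, -0.001], [-0.001, 0.001, -1.0]]
ft_force: [-2.3, 0.6, 7.5]
grip_width: 0.0328
gripper_force: 29.3
time_s: 23.48
position: [0.628, -0.1591, 0.2002]
tool_rot: [[-0.0, 1.0, 0.005], [1.0, 0.0, -0.002], [-0.002, 0.005, -1.0]]
ft_force: [0.3, -0.2, -2.0]
grip_width: 0.0323
gripper_force: 44.6
 t 23.475 shift [ 0.035  -0.1474  0.0093] turn [ 0.005  0.003 -0.229] |d| 0.152
```

```bash
python3 -m pendant '[[0.15,0.005,-0.02,0,0,0,-0.05],[0.15,0.014,-0.06,0,0,0,-0.1],[0.15,0.025,-0.1,0,0,0,-0.15],[0.15,0.033,-0.135,0,0,0,-0.2],[0.15,0.035,-0.147,0,0,0,-0.229]]' | grep -E "pos|ft"
python3 -m pendant '[[0.15,0,0,0,0,0,0]]' |grep -E "pos|ft|wid"
python3 -c "
from h import *
go([.4807,-.1242,.072],103.1)
d=env.get_image('wrist');cv2.imwrite('pics/w10.png',d['image'])"
```

```text
position: [0.4786, -0.1232, 0.1965]
ft_force: [0.4, 0.1, -0.2]
position: [0.4803, -0.124, 0.197]
ft_force: [0.7, 0.1, -1.3]
grip_width: 0.0324
 t 24.225 shift [-0.0003  0.0004  0.125 ] turn [-0. -0. -0.] |d| 0.125
```

View pics/w10.png

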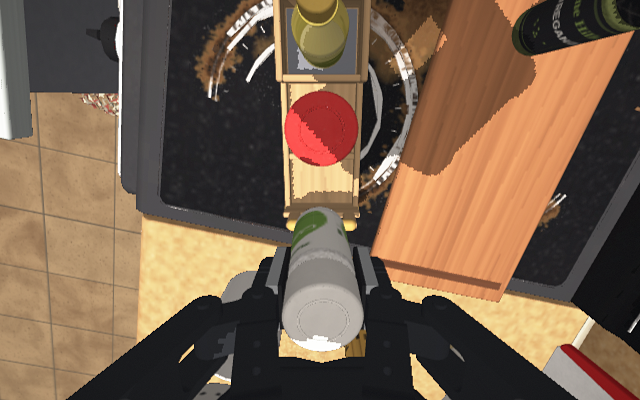

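Oil and red jar stand in their bays, and the white jar is aligned with the caddy. Lower it.

```bash
python3 -m pendant '[[0.15,0,0,0.03,0,0,0],[0.15,0,0,0.06,0,0,0],[0.15,0,0,0.09,0,0,0],[0.15,0,0,0.105,0,0,0],[0.15,0,0,0.11,0,0,0]]' | grep -E "pos|ft"
python3 -m pendant '[[0.15,0,0,0.003,0,0,0],[0.15,0,0,0.007,0,0,0],[0.15,0,0,0.01,0,0,0],[0.15,0,0,0.01,0,0,0]]' | grep -E "pos|ft"
python3 -m pendant '[[0.15,0,0,0.002,0,0,0],[0.15,0,0,0.002,0,0,0]]'| grep -E "pos|ft"
python3 -c "
from h import *
go([.4807,-.1242,.072],103.1)"
```

```text
position: [0.4809, -0.1241, 0.0861]
ft_force: [0.6, -1.6, -0.7]
position: [0.4803, -0.1239, 0.0773]
ft_force: [-0.4, 0.3, -1.0]
position: [0.4802, -0.1239, 0.0753]
ft_force: [0.1, -0.1, -1.1]
 t 25.65 shift [-0.0004  0.0004  0.0033] turn [-0.  0.  0.] |d| 0.003
```

```bash
python3 -m pendant '[[0.15,0,0,0.0015,0,0,0],[0.15,0,0,0.002,0,0,0],[0.15,0,0,0.002,0,0,0]]'| grep -E "pos|ft"; python3 -m pendant '[[0.15,0,0,0.001,0,0,0],[0.15,0,0,0.001,0,0,0]]'| grep -E "pos|ft";python3 -m pendant '[[0.15,0,0,0.001,0,0,0],[0.15,0,0,0.001,0,0,0]]'| grep -E "pos|ft"
```

```text
position: [0.4803, -0.1239, 0.0733]
ft_force: [0.5, -0.3, -0.1]
position: [0.4802, -0.1239, 0.0722]
ft_force: [-0.5, 0.5, -0.8]
position: [0.4804, -0.124, 0.0718]
ft_force: [-1.2, -0.3, 4.8]
```

```bash
python3 -m pendant '[[0.15,0,0,-0.0005,0,0,0],[0.5,0,0,-0.0005,0,0,0],[0.7,0,0,-0.0005,0,0,0],[0.7,0,0,-0.0005,0,0,0]]' |grep -E "pos|ft|wid"
python3 -m pendant '[[0.7,0,0,-0.01,0,0,0],[0.7,0,0,-0.04,0,0,0],[0.7,0,0,-0.09,0,0,0],[0.7,0,0,-0.14,0,0,0],[0.8,0,0,-0.19,0,0,0]]' |grep -E "pos|ft|wid"
python3 o.py white_jar_center .4807 -.1242 .009
python3 -c "
from h import *
go([.6218,.174,.26],90)"
```

```text
position: [0.4803, -0.1239, 0.0718]
ft_force: [-0.0, 0.1, -0.2]
grip_width: 0.0598
position: [0.4799, -0.1237, 0.2643]
ft_force: [0.7, -1.1, 0.5]
grip_width: 0.0683
white_jar_center 0.87 [321.9, 181.9, 33.1, 49.9] [ 0.4814 -0.1244] 0.091
 t 27.75 shift [0.2589 0.2043 0.0074] turn [0.009 0.006 0.229] |d| 0.33
```

```bash
python3 -m pendant '[[1,0.045,0.035,0,0,0,0.05],[1,0.09,0.07,0,0,0,0.1],[1,0.135,0.105,0,0,0,0.15],[1,0.18,0.14,0,0,0,0.2],[1,0.22,0.175,0,0,0,0.229]]'|grep pos
python3 -m pendant '[[1,0.035,0.04,0,0,0,0],[1,0.045,0.038,0,0,0,0],[1,0.045,0.038,0,0,0,0]]' |grep pos
python3 o.py pepper_mill_center .6218 .174
python3 -c "
from h import *
go([.6218,.174,.111],90)"
```

```text
position: [0.601, 0.1321, 0.2616]
position: [0.6381, 0.1754, 0.2614]
pepper_mill_center 0.89 [302.4, 183.1, 48.1, 68.5] [0.62   0.1733] 0.059
 t 28.85 shift [-0.0002 -0.0164  0.1512] turn [-0.     0.    -0.001] |d| 0.152
```

```bash
python3 -m pendant '[[1,0,-0.017,0,0,0,0],[1,-0.001,-0.017,0.04,0,0,0],[1,-0.001,-0.017,0.08,0,0,0],[1,-0.001,-0.017,0.08,0,0,0]]'|grep pos
python3 o.py pepper_mill_center .621 .1735
python3 -c "
from h import *
go([.621,.1737,.111],90)
d=env.get_image('wrist');cv2.imwrite('pics/w11.png',d['image'])"
```

```text
position: [0.6203, 0.1729, 0.1799]
pepper_mill_center 0.91 [321.4, 210.8, 66.4, 97.0] [0.621  0.1738] 0.054
 t 29.45 shift [ 0.0003 -0.0014  0.0727] turn [ 0.002 -0.    -0.001] |d| 0.073
```

View pics/w11.png

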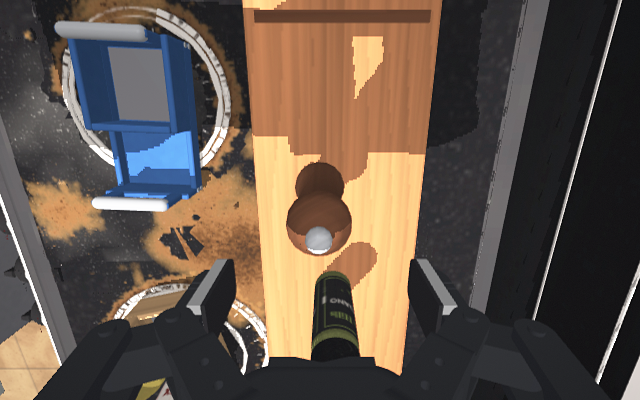

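The mill head at (319,225) is centred between the jaws, with the nut at (318,238) and the black jar clear behind. Lower and grip at the head.

```bash
python3 -m pendant '[[1,0,0,0.03,0,0,0],[1,0.0005,0,0.06,0,0,0],[1,0.0005,0,0.07,0,0,0],[1,0.0005,0,0.07,0,0,0]]' 30 | grep -E "pos|ft"
python3 -m pendant '[[0.5,0,0,0,0,0,0],[0.3,0,0,0,0,0,0],[0.3,0,0,0,0,0,0],[0.3,0,0,0,0,0,0],[0.3,0,0,0,0,0,0]]' 40
python3 -m pendant '[[0.3,0,0,-0.01,0,0,0],[0.3,0,0,-0.035,0,0,0],[0.3,0,0,-0.07,0,0,0],[0.3,0,0,-0.1,0,0,0],[0.3,0,0,-0.1,0,0,0]]' 55
python3 o.py blue_caddy .4617 .2375 0
python3 -c "
from h import *
go([.4617,.2375,.2],87.8)
d=env.get_image('wrist');cv2.imwrite('pics/w12.png',d['image'])"
```

```text
position: [0.6222, 0.1745, 0.1129]
ft_force: [-0.3, -0.4, 1.0]
time_s: 30.62
position: [0.6221, 0.1747, 0.113]
tool_rot: [[-0.0, 1.0, 0.002], [1.0, 0.0, 0.0], [0.0, 0.002, -1.0]]
ft_force: [-1.8, -0.0, 6.0]
grip_width: 0.0438
gripper_force: 40.6
time_s: 31.25
position: [0.6224, 0.1747, 0.2144]
tool_rot: [[-0.0, 1.0, 0.005], [1.0, 0.0, 0.0], [0.0, 0.005, -1.0]]
ft_force: [-0.1, -0.4, -1.2]
grip_width: 0.0431
gripper_force: 56.2
blue_caddy 0.61 [147.3, 117.3, 128.5, 171.5] [ 0.4621  0.2376 -2.137 ] 0.06
 t 31.35 shift [ 0.063  -0.1597  0.0112] turn [-0.001  0.     0.038] |d| 0.172
```

View pics/w12.png

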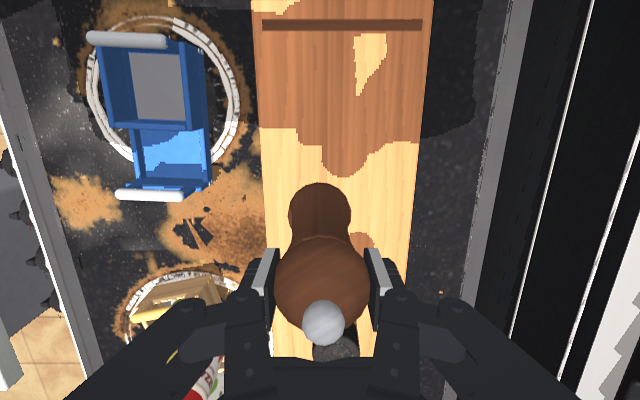

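The mill hangs straight in the jaws. The blue caddy is at (150,115) and empty, and its fit is steady at (.462,.2376,-2.2°). Carry it there. That was my last allowed picture, so from here I'll verify with the mask fits.

```bash
python3 -m pendant '[[0.3,0.01,-0.025,0,0,0,0.01],[0.3,0.035,-0.065,0,0,0,0.02],[0.3,0.06,-0.105,0,0,0,0.038],[0.3,0.085,-0.145,0,0,0,0.038],[0.3,0.0945,-0.159,0,0,0,0.038]]' | grep -E "pos|ft"
python3 -m pendant '[[0.3,0,0,0,0,0,0]]' |grep -E "pos|ft|wid"
python3 o.py blue_caddy .4617 .2375 0
python3 -c "
from h import *
go([.463,.2695,.106],87.8)"
```

```text
position: [0.4604, 0.27, 0.2109]
ft_force: [0.6, 0.4, -1.9]
position: [0.4624, 0.2694, 0.2113]
ft_force: [-0.8, -0.6, -1.4]
grip_width: 0.0432
blue_caddy 0.7 [321.6, 193.8, 80.9, 101.3] [ 0.4617  0.2365 -2.4606] 0.612
 t 32.25 shift [ 0.0009 -0.0007  0.1054] turn [-0.  0. -0.] |d| 0.105
```

```bash
python3 -m pendant '[[0.3,0,0,0.03,0,0,0],[0.3,0,0,0.06,0,0,0],[0.3,0,0,0.075,0,0,0],[0.3,0,0,0.085,0,0,0],[0.3,0,0,0.09,0,0,0]]' | grep -E "pos|ft"
python3 -m pendant '[[0.3,0,0,0.003,0,0,0],[0.3,0,0,0.007,0,0,0],[0.3,0,0,0.01,0,0,0],[0.3,0,0,0.01,0,0,0]]' | grep -E "pos|ft"
python3 -m pendant '[[0.3,0,0,0.0015,0,0,0],[0.3,0,0,0.0015,0,0,0]]'| grep -E "pos|ft"
python3 -c "
from h import *
go([.463,.2695,.106],87.8)"
```

```text
position: [0.4634, 0.2687, 0.1213]
ft_force: [-0.9, 0.8, -2.4]
position: [0.4627, 0.2691, 0.1117]
ft_force: [-0.0, 0.2, -2.3]
position: [0.4627, 0.2691, 0.1103]
ft_force: [-0.2, 0.6, -0.6]
 t 33.625 shift [0.0004 0.0002 0.0043] turn [-0.  0.  0.] |d| 0.004
```

```bash
python3 -m pendant '[[0.3,0,0,0.002,0,0,0],[0.3,0,0,0.002,0,0,0]]'| grep -E "pos|ft"; python3 -m pendant '[[0.3,0,0,0.001,0,0,0],[0.3,0,0,0.001,0,0,0]]'| grep -E "pos|ft";python3 -m pendant '[[0.3,0,0,0.001,0,0,0],[0.3,0,0,0.001,0,0,0]]'| grep -E "pos|ft"
```

```text
position: [0.4627, 0.269, 0.1082]
ft_force: [-0.9, -0.3, -1.7]
position: [0.4627, 0.2691, 0.1072]
ft_force: [0.1, 0.1, -1.1]
position: [0.4628, 0.2691, 0.1063]
ft_force: [-0.0, 0.2, -1.9]
```

```bash
python3 -m pendant '[[0.3,0,0,0.001,0,0,0],[0.3,0,0,0.001,0,0,0]]'| grep -E "pos|ft"
```

```text
position: [0.4629, 0.2692, 0.1061]
ft_force: [-3.0, -0.3, 7.2]
```

Contact at the expected height. Release, rise and check.

```bash
python3 -m pendant '[[0.3,0,0,-0.001,0,0,0],[0.6,0,0,-0.001,0,0,0],[0.8,0,0,-0.001,0,0,0],[0.85,0,0,-0.001,0,0,0]]' |grep -E "pos|ft|wid"
python3 -m pendant '[[0.85,0,0,-0.01,0,0,0],[0.85,0,0,-0.04,0,0,0],[0.85,0,0,-0.09,0,0,0],[0.85,0,0,-0.12,0,0,0],[0.85,0,0,-0.14,0,0,0]]' |grep -E "pos|ft|wid"
python3 o.py pepper_mill_center .463 .2687 .009
python3 -c "
from h import *
go([.6325,.059,.24],90)"
```

```text
position: [0.4628, 0.2691, 0.1062]
ft_force: [-0.1, 0.6, -0.3]
grip_width: 0.0723
position: [0.4629, 0.2691, 0.2488]
ft_force: [-0.2, 0.1, -0.6]
grip_width: 0.0724
 t 35.85 shift [-0.2038  0.1769  0.0095] turn [ 0.005 -0.002 -0.038] |d| 0.27
```

```bash
python3 -m pendant '[[1,-0.035,0.03,0,0,0,0],[1,-0.08,0.07,0,0,0,-0.02],[1,-0.125,0.11,0,0,0,-0.038],[1,-0.17,0.145,0,0,0,-0.038],[1,-0.2038,0.1769,0,0,0,-0.038]]'|grep pos
python3 -m pendant '[[1,0,0,0,0,0,0],[1,0,0,0,0,0,0]]' |grep pos
python3 o.py black_jar_center .6325 .059
python3 - <<'E'
from fit import *
e=env.get_image("top")
for k,x0 in (("pepper_mill_center",[.463,.2687]),("oil_bottle_center",[.4508,.0043])):
    for m in env.trace("top",k)[:1]:
        x,c=fit(k,[(e,m["mask"].astype(float))],x0,.009); print(k,round(m["conf"],2),x.round(4),round(c,3))
go([.6325,.059,.102],90)
E
```

```text
position: [0.6325, 0.0566, 0.2453]
position: [0.6313, 0.059, 0.2455]
black_jar_center 0.93 [323.6, 194.9, 47.6, 72.6] [0.634  0.0606] 0.091
black_jar_center 0.7 [142.7, 241.3, 112.0, 88.4] [0.6325 0.059 ] 1.0
pepper_mill_center 0.75 [0.4613 0.2732] 0.294
oil_bottle_center 0.67 [0.4509 0.0032] 0.085
 t 36.975 shift [-0.0006  0.0011  0.1446] turn [ 0.    -0.     0.001] |d| 0.145
```

```bash
python3 -m pendant '[[1,0,0.001,0.05,0,0,0],[1,0.001,0.0015,0.09,0,0,0],[1,0.001,0.0015,0.12,0,0,0],[1,0.001,0.0015,0.143,0,0,0],[1,0.001,0.0015,0.143,0,0,0]]' 30 | grep -E "pos|ft"
python3 -m pendant '[[0.5,0,0,0,0,0,0],[0.3,0,0,0,0,0,0],[0.2,0,0,0,0,0,0],[0.2,0,0,0,0,0,0],[0.2,0,0,0,0,0,0]]' 30
python3 -m pendant '[[0.2,0,0,-0.01,0,0,0],[0.2,0,0,-0.04,0,0,0],[0.2,0,0,-0.09,0,0,0],[0.2,0,0,-0.12,0,0,0],[0.2,0,0,-0.12,0,0,0]]' 45
python3 o.py pepper_mill_center .463 .2687 .009
python3 -c "
from h import *
go([.4605,.2027,.222],87.8)"
```

```text
position: [0.6324, 0.0602, 0.102]
ft_force: [0.3, 0.1, -0.2]
time_s: 38.22
position: [0.6337, 0.0596, 0.1045]
tool_rot: [[0.0, 1.0, 0.002], [1.0, -0.0, -0.0], [-0.0, 0.002, -1.0]]
ft_force: [-0.5, 0.2, 6.0]
grip_width: 0.0394
gripper_force: 30.4
time_s: 38.85
position: [0.6339, 0.0597, 0.2259]
tool_rot: [[-0.0, 1.0, 0.005], [1.0, 0.0, -0.0], [-0.0, 0.005, -1.0]]
ft_force: [0.8, -0.6, -1.0]
grip_width: 0.0386
gripper_force: 45.5
pepper_mill_center 0.36 [205.6, 387.4, 32.5, 25.1] [0.463  0.2687] 1.0
 t 38.95 shift [ 0.143  -0.1723  0.0006] turn [-0.002 -0.     0.038] |d| 0.224
```

```bash
python3 -m pendant '[[0.2,0.02,-0.03,-0.005,0,0,0.01],[0.2,0.05,-0.075,-0.01,0,0,0.02],[0.2,0.085,-0.12,-0.01,0,0,0.038],[0.2,0.12,-0.155,-0.01,0,0,0.038],[0.2,0.143,-0.172,-0.005,0,0,0.038]]' | grep -E "pos|ft"
python3 -m pendant '[[0.2,0,0,0,0,0,0],[0.2,0,0,0,0,0,0]]' |grep -E "pos|ft|wid"
python3 o.py pepper_mill_center .463 .2687 .009
python3 -c "
from h import *
go([.4605,.2022,.0975],87.8)"
```

```text
position: [0.459, 0.2039, 0.2272]
ft_force: [0.7, 0.7, -1.4]
position: [0.4615, 0.2023, 0.2275]
ft_force: [0.3, 0.0, -1.1]
grip_width: 0.0389
pepper_mill_center 0.6 [316.1, 120.4, 56.4, 57.9] [0.461 0.269] 0.023
 t 39.925 shift [ 0.0002 -0.0012  0.1303] turn [-0.001  0.    -0.001] |d| 0.13
```

The mill fit shows it upright at its bay centre. Lower the black jar.

```bash
python3 -m pendant '[[0.2,0,-0.001,0.03,0,0,0],[0.2,0,-0.001,0.065,0,0,0],[0.2,0,-0.001,0.09,0,0,0],[0.2,0,-0.001,0.11,0,0,0],[0.2,0,-0.001,0.115,0,0,0]]' | grep -E "pos|ft"
python3 -m pendant '[[0.2,0,0,0.003,0,0,0],[0.2,0,0,0.007,0,0,0],[0.2,0,0,0.01,0,0,0],[0.2,0,0,0.01,0,0,0]]' | grep -E "pos|ft"
python3 -m pendant '[[0.2,0,0,0.0015,0,0,0],[0.2,0,0,0.0015,0,0,0]]'| grep -E "pos|ft"
python3 -c "
from h import *
go([.4605,.2022,.0975],87.8)"
```

```text
position: [0.4603, 0.2021, 0.1122]
ft_force: [-0.1, -1.2, -0.6]
position: [0.4603, 0.2028, 0.1033]
ft_force: [-0.6, 0.3, -1.3]
position: [0.4603, 0.2028, 0.1018]
ft_force: [0.2, -0.6, -1.0]
 t 41.3 shift [-0.0005  0.0003  0.0043] turn [-0. -0.  0.] |d| 0.004
```

```bash
python3 -m pendant '[[0.2,0,0,0.002,0,0,0],[0.2,0,0,0.0025,0,0,0],[0.2,0,0,0.0025,0,0,0]]'| grep -E "pos|ft"; python3 -m pendant '[[0.2,0,0,0.001,0,0,0],[0.2,0,0,0.001,0,0,0]]'| grep -E "pos|ft";python3 -m pendant '[[0.2,0,0,0.001,0,0,0],[0.2,0,0,0.001,0,0,0]]'| grep -E "pos|ft"
```

```text
position: [0.4603, 0.2027, 0.0993]
ft_force: [-0.2, -0.7, -0.1]
position: [0.4602, 0.2027, 0.0982]
ft_force: [-0.1, -0.3, -1.2]
position: [0.4604, 0.2028, 0.0976]
ft_force: [-1.0, -0.7, 2.9]
```

Contact. Release, rise, then check everything.

```bash
python3 -m pendant '[[0.2,0,0,0,0,0,0],[0.5,0,0,0,0,0,0],[0.7,0,0,0,0,0,0],[0.75,0,0,0,0,0,0]]' |grep -E "pos|ft|wid"
python3 -m pendant '[[0.75,0,0,-0.01,0,0,0],[0.75,0,0,-0.04,0,0,0],[0.75,0,0,-0.09,0,0,0],[0.75,0,0,-0.15,0,0,0],[0.75,0,0,-0.21,0,0,0]]' |grep -E "pos|ft|wid"
python3 -m pendant '[[0.75,-0.06,0,-0.02,0,0,0],[0.75,-0.12,0,-0.04,0,0,0],[0.75,-0.16,0,-0.04,0,0,0],[0.75,-0.16,0,-0.04,0,0,0]]' |grep -E "pos|ft|wid"
python3 - <<'E'
from fit import *
d=env.get_image("wrist"); e=env.get_image("top")
for k,x0 in (("pepper_mill_center",[.462,.269]),("black_jar_center",[.4605,.2027]),("oil_bottle_center",[.4508,.0043]),("red_jar_center",[.4662,-.0615]),("white_jar_center",[.481,-.1242])):
    for nm,D in(("wrist",d),("top",e)):
        for m in env.trace(nm,k)[:1]:
            x,c=fit(k,[(D,m["mask"].astype(float))],x0,.009); print(k,nm,round(m["conf"],2),x.round(4),round(c,3))
for k,z in(("amber_bottle_center",.089),("mug_center",.037)):
    for t in env.tip_of("top",k)[:1]: print(k,onz(e,t["centre"],z).round(3))
E
```

```text
position: [0.4603, 0.2027, 0.0972]
ft_force: [0.0, -0.4, -0.4]
grip_width: 0.0639
position: [0.4597, 0.2026, 0.3101]
ft_force: [1.1, 0.9, 0.0]
grip_width: 0.0641
position: [0.454, 0.0409, 0.3481]
ft_force: [-0.1, -1.0, -0.7]
grip_width: 0.064
pepper_mill_center top 0.81 [0.4612 0.2718] 0.266
black_jar_center wrist 0.78 [0.4606 0.2012] 0.044
oil_bottle_center wrist 0.69 [0.4503 0.004 ] 0.128
red_jar_center wrist 0.89 [ 0.4661 -0.0612] 0.121
red_jar_center top 0.77 [ 0.4658 -0.0619] 0.07
white_jar_center wrist 0.57 [ 0.4812 -0.1229] 0.425
amber_bottle_center [ 0.562 -0.298  0.089]
mug_center [ 0.44  -0.297  0.037]
```

```bash
python3 -m pendant '[[0.75,0.06,0,0,0,0,0],[0.75,0.1,0,0,0,0,0],[0.75,0.1,0,0,0,0,0]]' |grep pos
python3 o.py pepper_mill_center .462 .269 .009; python3 o.py black_jar_center .4605 .2027 .009
```

```text
position: [0.4578, 0.1447, 0.3472]
pepper_mill_center 0.72 [319.4, 61.1, 36.1, 48.2] [0.461  0.2694] 0.038
black_jar_center 0.61 [320.9, 122.8, 33.6, 39.7] [0.4605 0.2027] 0.099
```

```bash
python3 -c "
from rig import env
print(env.close_job())"
```

```text
the job is handed in; nothing more can be done
None
```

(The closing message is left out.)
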